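# Draw the blind plug from a floor sample with its threaded lifting key

### The job

Take the lifting key from its wooden block, screw it clockwise into the tapped blind plug of the oak floor sample until its collar is fully home and nips up on the plug, and only then draw the plug straight up out of its sleeve. Stand the plug, with the key still screwed in, upright near the middle of the cork tile and let go. Work by feel: let the key follow its thread under light pressure (well below 20 newtons) without lifting the plug, stop as soon as it nips up and ease the twist off before drawing, never wrench or jerk it, set it down without a bump, and leave the other samples where they are.

Things in the scene. Friction and masses are not known exactly. Their poses are not given: they have to be found in the camera images.
- key_grip (a point): Centre of the round dark knurled knob on top of the steel lifting key (a puller rod, 110 mm long, 0.22 kg), which stands upright in its wooden block. Knob: 33 mm diameter, 34 mm tall, reaching 17 mm above and below this point; z is the key's axis, up. Below it a 15 mm thick shank, 46 mm long, down to the collar. Turning the knob clockwise seen from above screws the key in.
- key_collar (a point): Centre of the flat underside of the key's round collar (34 mm diameter, 5 mm thick), on the axis 68 mm below the knob's centre; z up the key. Fully home, this face rests on the plug's top face. The thread starts just below it.
- key_nose (a point): Lowest point of the key, the tip of its pilot nose on the axis, 93 mm below the knob's centre, 25 mm below the collar's underside. The nose is 14 mm across, tapering to 8 mm at the tip. From 3 to 15 mm below the collar: a coarse right-handed two-start round thread, 22 mm across, advancing 17 mm per full turn (2.7 mm per rad) with about 1 mm axial play; its start is not marked.
- plug_top (a point): Centre of the flat top face of the blind plug, in the mouth of its tapped hole; z up the plug's axis, x and y along its sides. The plug is a square brass block with an oak inlay, 56 x 56 mm and 40 mm tall, 0.24 to 0.39 kg, sitting flush in the floor sample; the square sleeve keeps it from turning. The hole: 25 mm across (29 mm at its countersunk mouth), 17 mm inside its thread, 30 mm deep.
- plug_thread (a point): Middle of its two inner thread ridges (3 to 10 mm below the top face; this point 6.5 mm). The key's thread lands on them with the collar 5 to 14 mm above the face, as its starts happen to stand; 2 to 5 rad clockwise bring the collar down on the face. 0.2 to 0.4 rad later it nips up: stop near 0.1 N m (0.1 rad more adds about as much) and ease the twist off, or the plug binds in its sleeve.
- plug_foot (a point): Centre of the plug's flat square underside, 40 mm below its top face; it is what stands on the tile at the end.
- sleeve_mouth (a point): Centre of the sleeve's mouth at the top face of the fixed floor sample, a block of oak boards on plywood 190 x 190 x 48 mm with its sides along this point's x and y; z up. Upright square steel sleeve, 58 x 58 mm inside, 40 mm deep. Four sprung balls in its wall grip the plug: drawing it takes 8 to 16 N above the weights until it has risen about 22 mm; at 40 mm it is clear.
- rack_hole (a point): Centre of the 28 mm hole in the top of the key's fixed wooden block, 75 x 75 mm, 45 mm tall. The key stands loosely in it, collar on the top face, and is clear of it when lifted 30 mm.
- tile_top (a point): Centre of the top face of the fixed square cork tile, 150 x 150 mm, 5 mm thick, sides along world x and y, where the plug is to stand.
- block_center (a point): Bystander: centre of a loose light wooden block 70 x 50 x 60 mm tall.
- swatch_center (a point): Bystander: centre of a loose black-stained wood swatch 90 x 90 x 18 mm lying flat.
- pot_center (a point): Bystander: centre of an empty steel beaker 68 mm across, 60 mm tall, standing.
Not all that is in view belongs to the job. Leave any yellow look-alike of the part that bears key_grip alone.

How it is judged:
By the outcome, as a careful person would: the job done as asked, in the order asked, and still so for the second after the job is handed in, with the robot touching nothing.
It also fails if it takes over 72 s, if anything falls off the work surface, if the arm or the gripper's body presses on something with over 40 N, if the wrist force passes 120 N, or if a joint passes its speed limit or range.

### The arm

A 6-joint arm with a two-finger parallel gripper is mounted at the origin on the work surface. World frame = base frame: x ahead of the robot, y to its left, z up, the work surface at z = 0. Lengths are in m, angles in rad, forces in N, time in s.
With the tool pointing down it reaches from about 0.375 to 0.75 m from the base axis. Payload 9 kg.
Tool frame: the origin (TCP) lies midway between the tips of the shut fingers; the grasp point (between the pads) lies behind it (r.grip_depth is the z of the grasp point in the tool frame, in m); z points along the fingers, y is the line along which they close (so a half turn about z gives the same grasp; the last joint's range is limited). The gripper opens to 85 mm and grips with 20 to 120 N. Pads are 22 mm wide; open, the fingers measure 114 mm over their backs; the gripper's body (76 mm by 85 mm) begins 54 mm behind the grasp point. The pads swing forward as they close: fully open they stand 13 mm farther back than shut.
Start: joints at [0.962, 0.104, 0.097, 1.564, 0, 1.353], TCP at [0.229, 0.555, 0.194] pointing down, gripper open.
Joint ranges: [-2.99, 2.99], [-0.84, 1.86], [-1.1, 1.16], [-1.84, 2.11], [-1.51, 1.56], [-3.14, 3.14]. Speed limits (rad/s): [2.22, 2.22, 2.57, 3.14, 3.14, 3.14].

### API

Orientations are given as a unit quaternion [w, x, y, z].
In Python, from plant import sensors, optics, order, r gives the robot as it stands.
- The arm moves only by the tool arm_command, never from a script. Its argument "increments" is a list of rows, each a list of 6 numbers: the shift along the tool's x, y, z normalised to -1 to 1, where 1 is 0.1 m, then the turn, a rotation vector about the tool's x, y, z normalised to -1 to 1, where 1 is 360 degrees. A call has 1 to 8 rows; each row is the pose to reach, as a shift and turn from the pose commanded when the call began, along the tool's axes at that moment, turning the shorter way round; what a row does not reach only later rows make up. A row lasts 1/12 s, in which the tool goes at most 41.7 mm and 7.16 degrees, less where a joint would pass 70% of its speed; a pose out of reach is approached as far as the arm can. A call with a number of a shift or a turn outside -1 to 1 is refused whole. A call with a gripper value outside its range is refused whole. "gripper" is the finger opening in mm, from 0 to 85.4, set as the call begins (left out, the last holds). The fingers move at their own pace and stop on an object; "newtons" is the grip in N (left out, the last holds). Time passes only in rows, so rows that repeat a pose let the fingers close. It gives the time, the measured TCP pose, the force, the opening and the grip force at its end, in the units of the state.
- sensors.get_state(): the state, without advancing time (a new reading comes with each control period).
- optics.grab_frame(name): name is "side" or "top" or "wrist"; returns a dict with "img" (420x560x3 uint8, red, green, blue), "K" (3x3 intrinsics, pixels), "camera_from_world" (4x4, takes a point from world to camera coordinates). Camera axes: x right, y down, z forward; pixel columns grow to the right and rows downward; lengths in m; the calibration is good to about 2 mm. The wrist camera is an equidistant fisheye: a pixel r from the principal point sees the ray r / f radians off the axis. A picture is of the moment at which its call begins. There is no depth.
- order.sign_off(): hands the job in; it is judged then, once.
Trained networks look in a picture, given as the dict that the camera call returned (one of the last four; its "shot" number tells which), for a name from the list of things; names that differ only in an ending like _2 or _b are one class to them, and where a whole thing is asked for, a point or a joint stands for the part that bears it (a point fixed in the world has none). Each returns a list of dicts, best first, with "p" (0 to 1); they miss things now and then, are a little off and sometimes report something else, mostly with a low value. They report only what shows in the picture. A call takes as long as a camera call. They do not tell look-alikes from the thing itself.
- optics.find_in(picture, query): "bbox" ([left, top, width, height] as shares, 0 to 1, of the picture: columns of its width, rows of its height, round what is visible of it).
- optics.landmark_of(picture, query): "xy" ([column, row] as shares, 0 to 1, of the picture: columns of its width, rows of its height: a listed point, or the origin of a listed thing).
The state is a dict: "time_s": time; "joints": joint angles; "dq": joint speeds; "joint_torque": joint torques, N m; "eef_pos": TCP position; "eef_rot": TCP orientation; "wrist_force": force on the tool from outside, world axes, zero at the start; "wrist_torque": the same for the moment, N m; "opening": finger opening in m; "grasp_force": force on a finger pad.
Only numpy, scipy, OpenCV 4.12 (cv2) and the standard library are available. Lean on these libraries where they do the work, as an engineer would, in place of code of your own. Each camera call takes 0.05 s, during which the arm holds its last target. There are 200 camera calls.

## Working session

There is one attempt and no reset: what is moved stays moved. The work goes in short steps, Python scripts to look and compute and a tool call to move; the robot and the scene stay as the last step left them, time stands still between calls to the robot, and variables do not carry over. Pictures are saved under pics/ and viewed, at most 10 in all, crops included, and the job is handed in when it is done.

Besides the shell and the picture viewer there is one more tool, called after "Emit:" as name(argument=value, ...), one argument or row to a line, values as JSON. arm_command: Moves the arm, as the interface text tells. Scaled input: -1 to 1 covers 0.1 m each way for a shift and 360 degrees each way for a turn. Its arguments: {"type":"object","properties":{"increments":{"type":"array","items":{"type":"array","items":{"type":"number","minimum":-1,"maximum":1}}},"gripper":{"type":"number"},"newtons":{"type":"number"}},"required":["increments"]}

```bash
mkdir -p pics; cat > h.py <<'E'
import numpy as np,cv2
from plant import sensors,optics,order,r
def px(p,n,q,k=3):
    h,w=p["img"].shape[:2]
    return [(round(d["p"],2),round(d["xy"][0]*w,1),round(d["xy"][1]*h,1)) for d in optics.landmark_of(p,q)[:k]]
def ray(p,n,u,v):
    K=p["K"];T=p["camera_from_world"]
    a=np.array([(u-K[0,2])/K[0,0],(v-K[1,2])/K[1,1]])
    if n=="wrist":
        t=np.hypot(*a); d=np.r_[a/max(t,1e-9)*np.sin(t),np.cos(t)]
    else: d=np.r_[a,1]
    R=T[:3,:3]; return -R.T@T[:3,3], R.T@(d/np.linalg.norm(d))
def tri(rs):
    A=0;b=0
    for o,d in rs:
        M=np.eye(3)-np.outer(d,d);A=A+M;b=b+M@o
    x=np.linalg.solve(A,b); return x,[np.linalg.norm((np.eye(3)-np.outer(d,d))@(x-o)) for o,d in rs]
def atz(o,d,z): return o+d*(z-o[2])/d[2]
def save(p,f): cv2.imwrite("pics/"+f,p["img"][:,:,::-1])
E
python3 - <<'E'
from h import *
print(sensors.get_state(),r.grip_depth)
P={n:optics.grab_frame(n) for n in ("side","top","wrist")}
for n in P: save(P[n],n+"0.png")
cv2.imwrite("pics/both0.png",cv2.resize(np.hstack([P["side"]["img"],P["top"]["img"]])[:,:,::-1],(800,300)))
for q in "key_grip key_collar plug_top sleeve_mouth rack_hole tile_top block_center swatch_center pot_center".split():
    print(q,{n:px(P[n],n,q) for n in P})
E
```

```text
{'time_s': 0.0, 'joints': array([9.62280537e-01, 1.04667748e-01, 9.64217513e-02, 1.56386584e+00,
       1.08640324e-05, 1.35309613e+00]), 'dq': array([ 0.00029235, -0.00014036, -0.00092515, -0.00145023,  0.00198688,
        0.00139989]), 'joint_torque': array([-1.58953462e-03, -5.56948006e+01,  5.03640711e+01,  1.79864047e-02,
       -2.91867473e-04, -8.07334466e-08]), 'eef_pos': array([0.22832957, 0.55444302, 0.19271466]), 'eef_rot': array([-2.69036273e-04,  1.94166548e-01,  9.80968358e-01, -6.00243057e-04]), 'wrist_force': array([ 0.12143925,  0.04128128, -0.59550654]), 'wrist_torque': array([-0.01925246,  0.00862034, -0.00807046]), 'grasp_force': 0.0, 'opening': 0.08567055438986965} -0.0187
key_grip {'side': [(0.77, 323.0, 329.5), (0.74, 376.5, 308.4), (0.73, 249.8, 348.0)], 'top': [(0.91, 424.7, 294.9), (0.9, 444.5, 197.1)], 'wrist': []}
key_collar {'side': [(0.87, 318.2, 353.0), (0.85, 370.1, 332.9), (0.77, 252.1, 366.5)], 'top': [(0.85, 431.9, 203.1), (0.8, 438.7, 249.0), (0.73, 419.1, 295.6)], 'wrist': []}
plug_top {'side': [(0.72, 234.3, 219.6)], 'top': [(0.61, 286.2, 244.3), (0.56, 436.1, 253.9)], 'wrist': []}
sleeve_mouth {'side': [(0.66, 237.2, 216.3)], 'top': [(0.61, 284.4, 248.1)], 'wrist': []}
rack_hole {'side': [(0.78, 318.3, 357.2), (0.32, 325.0, 329.3)], 'top': [(0.82, 439.1, 249.0)], 'wrist': []}
tile_top {'side': [(0.83, 197.0, 170.5)], 'top': [(0.67, 170.4, 250.7), (0.63, 284.3, 243.7)], 'wrist': []}
block_center {'side': [(0.84, 277.6, 147.1)], 'top': [(0.66, 190.4, 145.3), (0.23, 438.3, 251.3)], 'wrist': []}
swatch_center {'side': [(0.79, 419.4, 292.7), (0.17, 316.5, 353.0)], 'top': [(0.93, 416.1, 146.4)], 'wrist': []}
pot_center {'side': [(0.63, 343.9, 191.5)], 'top': [(0.95, 290.7, 127.9)], 'wrist': []}
```

View pics/side0.png

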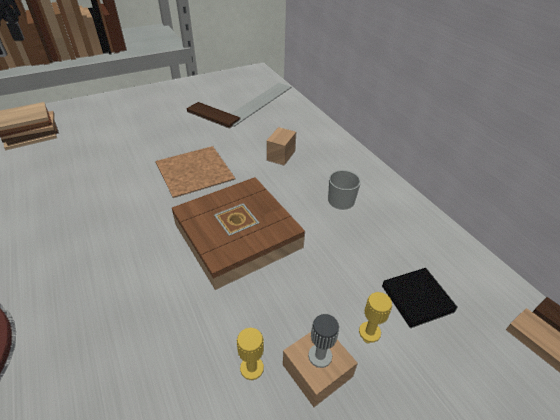

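View pics/top0.png

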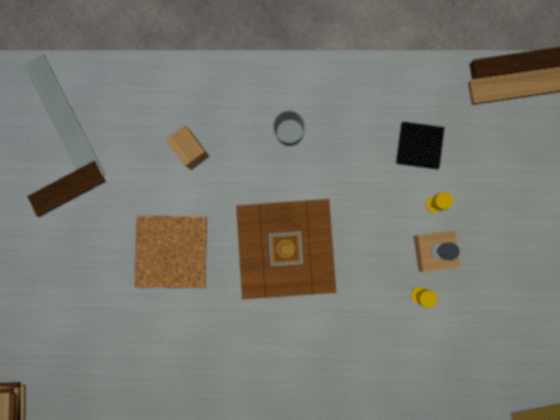

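```bash
python3 - <<'E'
import cv2
a=cv2.imread("pics/side0.png")[270:400,220:420];b=cv2.imread("pics/top0.png")[170:330,370:500]
cv2.imwrite("pics/crop.png",cv2.hconcat([cv2.resize(a,(480,312)),cv2.resize(b,(254,312))]))
E
python3 - <<'E'
from h import *
P={n:optics.grab_frame(n) for n in ("side","top")}
def T(q,s,t): 
    x,e=tri([ray(P["side"],"side",*s),ray(P["top"],"top",*t)]);print(q,x.round(4),np.round(e,4))
T("grip mid",(323,329.5),(444.5,249));
T("grip a",(376.5,308.4),(444.5,197.1));T("grip c",(249.8,348),(424.7,294.9))
T("collar mid",(318.2,353),(438.7,249));T("rack",(318.3,357.2),(439.1,249))
T("plug",(234.3,219.6),(286.2,244.3));T("sleeve",(237.2,216.3),(284.4,248.1))
T("tile",(197,170.5),(170.4,250.7));T("block",(277.6,147.1),(190.4,145.3));T("sw",(419.4,292.7),(416.1,146.4));T("pot",(343.9,191.5),(290.7,127.9))
for n in P:
  o=ray(P[n],n,280,210);print(n,o)
E
```

```text
grip mid [ 0.5253 -0.2645  0.1052] [0.0007 0.0007]
grip a [ 0.6216 -0.2672  0.0905] [0.0052 0.0052]
grip c [ 0.435  -0.2316  0.0791] [0.0026 0.0026]
collar mid [ 0.5238 -0.2676  0.0472] [0.0025 0.0025]
rack [ 0.5235 -0.2702  0.0395] [0.0028 0.0028]
plug [0.5276 0.0386 0.0429] [0.006 0.006]
sleeve [0.5267 0.0394 0.0506] [0.0012 0.0012]
tile [ 0.5207  0.2824 -0.0024] [0.0022 0.0022]
block [0.731  0.2421 0.0279] [0.0081 0.0081]
sw [ 0.7449 -0.2374  0.0101] [0.0047 0.0047]
pot [0.7757 0.0301 0.026 ] [0.0007 0.0007]
side (array([ 0.34273008, -0.46942321,  0.57018553]), array([ 0.35123456,  0.64032332, -0.68309613]))
top (array([5.22410010e-01, 7.01413201e-04, 1.09781012e+00]), array([ 0.07587959,  0.04629788, -0.99604156]))
```

The side view shows a dark-knobbed key standing in the wooden block at (323,330). There are two yellow look-alikes without a block, at (250,348) and (377,308). In the top view the dark one is at (448,251) and the yellow ones at (443,201) and (428,298). The dark key in the block fits the description, so I'll confirm it in the crop.

View pics/crop.png

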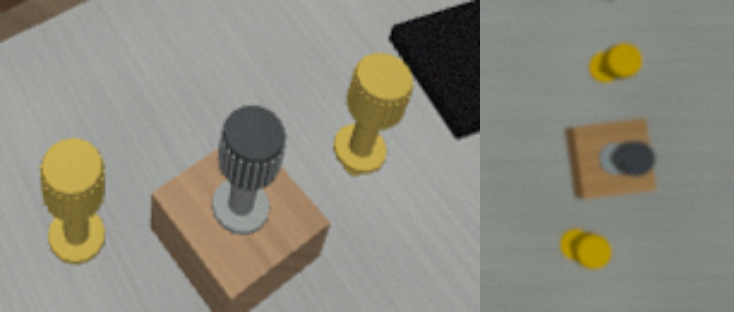

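```bash
python3 - <<'E'
from h import *
P={n:optics.grab_frame(n) for n in ("side","top")}
t=P["top"]
# knob seen in the top: dark blob
g=t["img"].max(2)[235:270,425:470]; m=(g<95).astype(np.uint8)
n,l,s,c=cv2.connectedComponentsWithStats(m);print(s[1:],c[1:]+[425,235])
# sample outline, tile
for u,v in [(236.5,205.5),(329,199.5),(336,292.5),(242,298.5)]: print("corner",atz(*ray(t,"top",u,v),.048).round(4))
for u,v in [(136,216),(208,216),(207,288),(134.5,287.5)]: print("tile",atz(*ray(t,"top",u,v),.005).round(4))
for u,v in [(415,237),(456,232),(460,267),(420,271)]: print("rack",atz(*ray(t,"top",u,v),.045).round(4))
print(atz(*ray(t,"top",448,251),.13).round(4))
E
```

```text
[[ 12   8  23  17 311]] [[448.01286174 250.95176849]]
corner [0.611  0.1378 0.048 ]
corner [ 0.6242 -0.0495  0.048 ]
corner [ 0.4381 -0.0637  0.048 ]
corner [0.4246 0.1239 0.048 ]
tile [0.5912 0.3562 0.005 ]
tile [0.5921 0.2034 0.005 ]
tile [0.4416 0.2024 0.005 ]
tile [0.4413 0.3547 0.005 ]
rack [ 0.5497 -0.2224  0.045 ]
rack [ 0.5603 -0.3045  0.045 ]
rack [ 0.4904 -0.3112  0.045 ]
rack [ 0.4819 -0.2316  0.045 ]
[ 0.5222 -0.2646  0.13  ]
```

The crop confirms it: the dark knob on its steel shank stands in the wooden block, and both yellow ones stand loose on the table. Next I'll travel to above the key.

Emit:
arm_command(
  increments=[
    [-0.2,-0.23,0,0,0,0],
    [-0.5,-0.55,0,0,0,0],
    [-0.835,-0.924,0,0,0,0],
  ],
)

```text
time_s: 1.95
eef_pos: [0.2668, 0.4468, 0.193]
eef_rot: [-0.0, 0.193, 0.981, -0.0]
wrist_force: [1.1, 0.0, 0.1]
opening: 0.0855
grasp_force: 0.0
```

Emit:
arm_command(
  increments=[
    [-0.28,-0.31,0,0,0,0],
    [-0.56,-0.62,0,0,0,0],
    [-0.835,-0.924,0,0,0,0],
  ],
)

```text
time_s: 2.2
eef_pos: [0.3091, 0.3288, 0.1935]
eef_rot: [0.0, 0.194, 0.981, 0.0]
wrist_force: [0.5, -0.1, 1.2]
opening: 0.085
grasp_force: 0.0
```

Emit:
arm_command(
  increments=[
    [-0.28,-0.31,0,0,0,0],
    [-0.56,-0.62,0,0,0,0],
    [-0.835,-0.924,0,0,0,0],
  ],
)

```text
time_s: 2.45
eef_pos: [0.3512, 0.2115, 0.1937]
eef_rot: [0.0, 0.194, 0.981, 0.0]
wrist_force: [-0.1, 0.1, 0.4]
opening: 0.0854
grasp_force: 0.0
```

Emit:
arm_command(
  increments=[
    [-0.28,-0.31,0,0,0,0],
    [-0.56,-0.62,0,0,0,0],
    [-0.835,-0.924,0,0,0,0],
  ],
)

```text
time_s: 2.7
eef_pos: [0.3933, 0.0939, 0.1939]
eef_rot: [0.001, 0.194, 0.981, 0.0]
wrist_force: [1.4, 0.9, 0.3]
opening: 0.085
grasp_force: 0.0
```

Emit:
arm_command(
  increments=[
    [-0.28,-0.31,0,0,0,0],
    [-0.56,-0.62,0,0,0,0],
    [-0.835,-0.924,0,0,0,0],
  ],
)

```text
time_s: 2.95
eef_pos: [0.4353, -0.0236, 0.1938]
eef_rot: [0.001, 0.194, 0.981, -0.0]
wrist_force: [0.7, 0.9, 0.4]
opening: 0.0851
grasp_force: 0.0
```

Emit:
arm_command(
  increments=[
    [-0.28,-0.31,0,0,0,0],
    [-0.56,-0.62,0,0,0,0],
    [-0.835,-0.924,0,0,0,0],
  ],
)

```text
time_s: 3.2
eef_pos: [0.4773, -0.141, 0.1937]
eef_rot: [0.0, 0.194, 0.981, -0.0]
wrist_force: [-0.2, 1.0, 0.0]
opening: 0.0857
grasp_force: 0.0
```

Emit:
arm_command(
  increments=[
    [-0.28,-0.31,0,0,0,0],
    [-0.56,-0.62,0,0,0,0],
    [-0.83,-0.92,0,0,0,0],
    [-0.83,-0.92,0,0,0,0],
    [-0.83,-0.92,0,0,0,0],
  ],
)

```text
time_s: 3.62
eef_pos: [0.5184, -0.2568, 0.1919]
eef_rot: [-0.001, 0.195, 0.981, 0.001]
wrist_force: [-0.6, 0.9, -0.2]
opening: 0.085
grasp_force: 0.0
```

```bash
cat >> h.py <<'E'
from scipy.spatial.transform import Rotation as Ro
def st():
    s=sensors.get_state();q=s["eef_rot"];R=Ro.from_quat(np.r_[q[1:],q[0]]).as_matrix()
    print("t",round(s["time_s"],2),"pos",s["eef_pos"].round(4),"x",R[:,0].round(4),"z",R[:,2].round(4),"j",s["joints"].round(3),"F",s["wrist_force"].round(2),"M",s["wrist_torque"].round(3),"op",round(s["opening"],4),"g",round(s["grasp_force"],1))
    return s,R
E
python3 - <<'E'
from h import *
s,R=st()
P={n:optics.grab_frame(n) for n in ("side","top","wrist")}
save(P["wrist"],"w1.png")
w=P["wrist"]; print(w["K"]); print(ray(w,"wrist",280,210))
for q in ("key_grip","key_collar","rack_hole"):
    print(q,{n:px(P[n],n,q) for n in P})
E
```

```text
t 3.62 pos [ 0.5184 -0.2568  0.1919] x [-0.9236  0.3833  0.0025] z [-0.002   0.0017 -1.    ] j [-0.686  0.042  0.029  1.561  0.    -0.293] F [-0.63  0.91 -0.16] M [0.035 0.041 0.05 ] op 0.085 g 0.0
[[325.1922621    0.         282.32430555]
 [  0.         325.1922621  212.48830875]
 [  0.           0.           1.        ]]
(array([ 0.45797613, -0.22999918,  0.37256366]), array([ 0.23022923, -0.10189559, -0.96778706]))
key_grip {'side': [(0.86, 250.1, 348.6), (0.65, 376.8, 307.3), (0.61, 325.1, 332.8)], 'top': [(0.98, 446.0, 197.4), (0.92, 425.9, 297.5), (0.6, 448.8, 253.5)], 'wrist': [(0.88, 262.9, 217.6), (0.84, 312.7, 296.8), (0.68, 272.5, 102.9)]}
key_collar {'side': [(0.91, 316.3, 353.8), (0.64, 253.1, 367.7), (0.59, 367.4, 329.3)], 'top': [(0.86, 433.1, 204.3), (0.62, 418.9, 294.8), (0.47, 441.0, 251.7)], 'wrist': [(0.65, 307.7, 268.9), (0.61, 271.1, 197.4), (0.61, 267.8, 107.8)]}
rack_hole {'side': [(0.85, 319.5, 356.2)], 'top': [(0.68, 439.6, 250.1)], 'wrist': [(0.85, 268.2, 199.6)]}
```

View pics/w1.png

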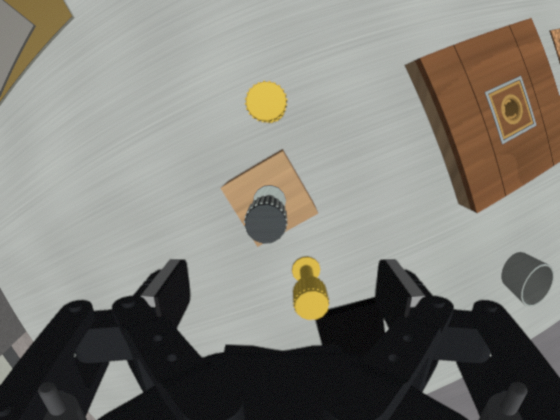

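The wrist view shows the dark knob's top disc at about (266,222) on the wooden block, with yellow knobs at (266,101) and (310,303). Next I'll triangulate the knob top from three views.

```bash
python3 - <<'E'
from h import *
P={n:optics.grab_frame(n) for n in ("side","top","wrist")}
R3=[ray(P["side"],"side",325.4,325.4),ray(P["top"],"top",448.3,251),ray(P["wrist"],"wrist",266,222)]
print("knob top",tri(R3),tri(R3[1:])[0],tri([R3[0],R3[2]])[0])
for k in R3: print(atz(*k,.130))
print("grip nets",tri([ray(P["side"],"side",325,332),ray(P["wrist"],"wrist",262.9,217.6)]))
print("collar w/ rackhole",tri([ray(P["side"],"side",318.3,356),ray(P["wrist"],"wrist",268.2,199.6),ray(P["top"],"top",439,249.7)]))
print("plug wrist",atz(*ray(P["wrist"],"wrist",513,109),.048))
E
```

```text
knob top (array([ 0.5225869 , -0.26894053,  0.12340571]), [np.float64(0.0007649593294768794), np.float64(0.001960583880451495), np.float64(0.0018620702343314756)]) [ 0.52282763 -0.26996186  0.11857382] [ 0.52176253 -0.27032539  0.1267938 ]
[ 0.52074504 -0.27179135  0.13      ]
[ 0.52215421 -0.26514651  0.13      ]
[ 0.5206672  -0.26973223  0.13      ]
grip nets (array([ 0.52039904, -0.27306408,  0.11576792]), [np.float64(0.000504424123020108), np.float64(0.0005044241230201855)])
collar w/ rackhole (array([ 0.52219555, -0.27052641,  0.04365837]), [np.float64(0.002220494161282602), np.float64(0.0017514173725551973), np.float64(0.0024106048745624765)])
plug wrist [0.52554694 0.03662701 0.048     ]
```

Emit:
arm_command(
  increments=[
    [-0.04,-0.05,0.15,0,0,0],
    [-0.077,-0.105,0.35,0,0,0],
    [-0.077,-0.105,0.6,0,0,0],
    [-0.077,-0.105,0.8,0,0,0],
    [-0.077,-0.105,0.93,0,0,0],
    [-0.077,-0.105,0.98,0,0,0],
    [-0.077,-0.105,0.98,0,0,0],
    [-0.077,-0.105,0.98,0,0,0],
  ],
)

```text
time_s: 5.03
eef_pos: [0.5222, -0.2681, 0.0964]
eef_rot: [0.0, 0.194, 0.981, -0.0]
wrist_force: [-0.2, -0.2, 0.2]
opening: 0.0856
grasp_force: 0.0
```

Emit:
arm_command(
  increments=[
    [0,0,0,0,0,0],
    [0,0,0,0,0,0],
    [0,0,0,0,0,0],
    [0,0,0,0,0,0],
    [0,0,0,0,0,0],
    [0,0,0,0,0,0],
    [0,0,0,0,0,0],
    [0,0,0,0,0,0],
  ],
  gripper=20,
  newtons=70,
)

```text
time_s: 5.7
eef_pos: [0.5218, -0.2678, 0.0955]
eef_rot: [0.0, 0.194, 0.981, 0.0]
wrist_force: [-0.5, 0.2, 0.5]
opening: 0.0202
grasp_force: 0.0
```

```bash
python3 -c "
from h import *
st()"
```

```text
t 5.7 pos [ 0.5218 -0.2678  0.0955] x [-0.9246  0.3809 -0.    ] z [ 1.e-04  1.e-04 -1.e+00] j [-0.697  0.067 -0.119  1.384  0.    -0.306] F [-0.51  0.17  0.53] M [ 0.035 -0.03   0.013] op 0.0202 g 0.0
```

The fingers closed to 20 mm with no grip force, so something is off. I'll look.

```bash
python3 - <<'E'
from h import *
P={n:optics.grab_frame(n) for n in ("side","wrist")}
a=P["side"]["img"][250:410,210:420];b=P["wrist"]["img"][130:420,100:440]
cv2.imwrite("pics/g1.png",np.hstack([cv2.resize(a,(394,300)),cv2.resize(b,(352,300))])[:,:,::-1])
E
```

```text
(no output)
```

View pics/g1.png

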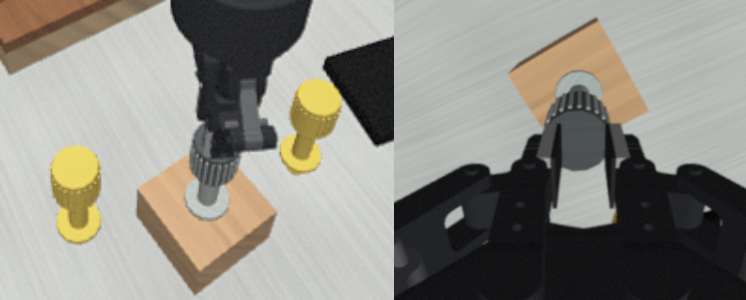

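```bash
python3 - <<'E'
from h import *
P={n:optics.grab_frame(n) for n in ("side","wrist")}
def proj(n,X):
    T=P[n]["camera_from_world"];K=P[n]["K"];c=T[:3,:3]@X+T[:3,3]
    if n=="wrist":
        t=np.arctan2(np.hypot(c[0],c[1]),c[2]);a=c[:2]/np.hypot(c[0],c[1])*t
    else:a=c[:2]/c[2]
    return np.round(a*K[0,0]+K[:2,2],1)
s,R=st();p=s["eef_pos"]
for nm,o in dict(tcp=[0,0,0],padL=[0,.01,0],padR=[0,-.01,0],gp=[0,0,-.0187],gL=[0,.01,-.0187],gR=[0,-.01,-.0187]).items():
    X=p+R@np.array(o)
    a=proj("side",X);b=proj("wrist",X)
    print(nm,X.round(3),"crop side",(a-[210,250])*[394/210,300/160],"crop wrist",(b-[100,130])*[352/340,300/290])
for n in P: print(n,px(P[n],n,"key_grip"),px(P[n],n,"key_collar"),px(P[n],n,"rack_hole"))
E
python3 - <<'E'
import cv2,sys
sys.path.insert(0,'.')
from h import *
a=optics.grab_frame("side")["img"][290:380,280:380]
b=optics.grab_frame("wrist")["img"][200:380,180:400]
cv2.imwrite("pics/g2.png",np.hstack([cv2.resize(a,(400,360),interpolation=3),cv2.resize(b,(400,327)).repeat(1,0)] if 0 else [cv2.resize(a,(400,360),interpolation=2),cv2.resize(b,(400,360),interpolation=2)])[:,:,::-1])
E
```

```text
t 5.9 pos [ 0.5218 -0.2678  0.0954] x [-9.246e-01  3.809e-01  1.000e-04] z [-0.e+00  2.e-04 -1.e+00] j [-0.697  0.067 -0.119  1.384  0.    -0.306] F [ 0.9   0.32 -0.38] M [ 0.002 -0.005  0.012] op 0.0201 g 0.0
tcp [ 0.522 -0.268  0.095] crop side [209.94571429 161.8125    ] crop wrist [188.94117647 114.93103448]
padL [ 0.526 -0.259  0.095] crop side [207.69428571 149.0625    ] crop wrist [206.54117647 114.93103448]
padR [ 0.518 -0.277  0.095] crop side [212.3847619 174.9375   ] crop wrist [171.23764706 114.93103448]
gp [ 0.522 -0.268  0.114] crop side [212.3847619 148.125    ] crop wrist [188.94117647 127.44827586]
gL [ 0.526 -0.259  0.114] crop side [209.94571429 135.375     ] crop wrist [208.40470588 127.34482759]
gR [ 0.518 -0.277  0.114] crop side [215.01142857 161.4375    ] crop wrist [169.47764706 127.44827586]
side [(0.87, 376.1, 307.2), (0.73, 248.4, 346.1), (0.68, 324.4, 328.3)] [(0.9, 318.5, 354.8), (0.88, 251.5, 366.0), (0.63, 367.5, 327.7)] []
wrist [(0.95, 278.8, 78.9), (0.69, 274.0, 251.7)] [(0.7, 278.5, 217.9), (0.67, 278.8, 89.9)] []
```

View pics/g2.png

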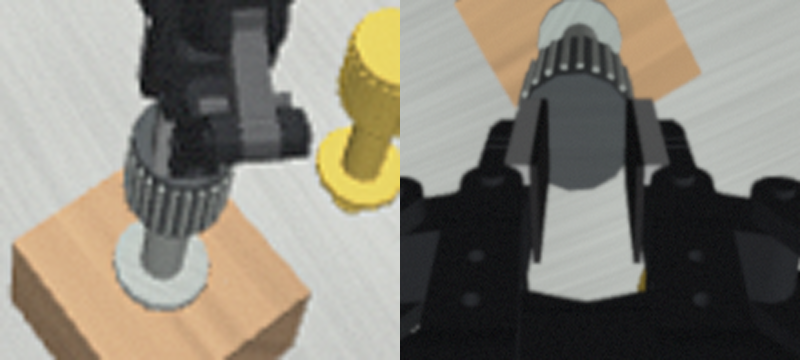

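Both views put the fingertips just above the knob top, at z of about 0.13 and roughly 35 mm above the reported TCP, with the knob itself undisturbed. I'll open, go lower while watching the force, and look again.

Emit:
arm_command(
  increments=[
    [0,0,0,0,0,0],
    [0,0,0,0,0,0],
    [0,0,0,0,0,0],
    [0,0,0,0,0,0],
    [0,0,0,0,0,0],
    [0,0,0,0,0,0],
  ],
  gripper=85,
)

```text
time_s: 6.8
eef_pos: [0.5219, -0.2679, 0.0955]
eef_rot: [0.0, 0.194, 0.981, 0.0]
wrist_force: [0.5, -0.2, 0.2]
opening: 0.0851
grasp_force: 0.0
```

Emit:
arm_command(
  increments=[
    [0,0,0.04,0,0,0],
    [0,0,0.08,0,0,0],
    [0,0,0.12,0,0,0],
    [0,0,0.16,0,0,0],
    [0,0,0.2,0,0,0],
    [0,0,0.2,0,0,0],
    [0,0,0.2,0,0,0],
  ],
)

```text
time_s: 7.38
eef_pos: [0.5216, -0.2677, 0.0751]
eef_rot: [-0.0, 0.194, 0.981, 0.0]
wrist_force: [0.5, -0.1, 0.1]
opening: 0.0846
grasp_force: 0.0
```

```bash
python3 - <<'E'
from h import *
s,R=st();p=s["eef_pos"]
P={n:optics.grab_frame(n) for n in ("side","wrist")}
def proj(n,X):
    T=P[n]["camera_from_world"];K=P[n]["K"];c=T[:3,:3]@X+T[:3,3]
    t=np.arctan2(np.hypot(c[0],c[1]),c[2])
    a=c[:2]/np.hypot(c[0],c[1])*t if n=="wrist" else c[:2]/c[2]
    return a*K[0,0]+K[:2,2]
I={n:P[n]["img"].copy() for n in P}
for z,c in ((0,(255,0,0)),(-.0187,(0,255,0)),(-.04,(0,0,255))):
  for y in (-.0425,.0425):
    for n in P:
      a=proj(n,p+R@np.array([.011,y,z]));cv2.circle(I[n],tuple(int(round(v)) for v in a),2,c,-1)
a=I["side"][250:390,250:400];b=I["wrist"][150:420,100:460]
cv2.imwrite("pics/g3.png",np.hstack([cv2.resize(a,(364,340),interpolation=2),cv2.resize(b,(436,340),interpolation=2)])[:,:,::-1])
E
```

```text
t 7.38 pos [ 0.5216 -0.2677  0.0751] x [-9.246e-01  3.810e-01  6.000e-04] z [-4.e-04  5.e-04 -1.e+00] j [-0.697  0.075 -0.148  1.348  0.    -0.306] F [ 0.52 -0.11  0.08] M [ 0.041  0.055 -0.008] op 0.0846 g 0.0
```

View pics/g3.png

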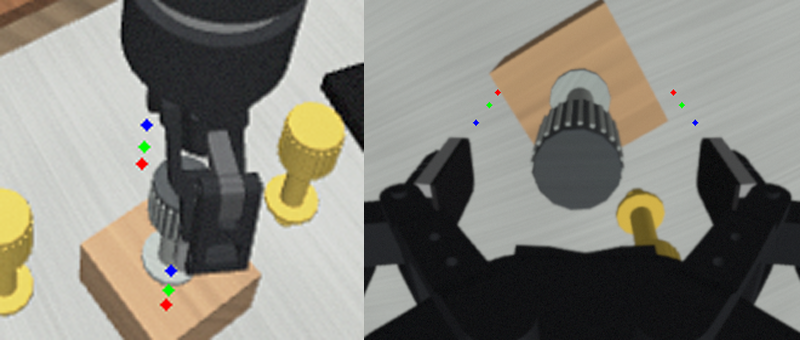

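The wrist view fits pads centred on the knob, but with their tips about 36 mm behind the reported TCP. A soft closing here will test that.

Emit:
arm_command(
  increments=[
    [0,0,0,0,0,0],
    [0,0,0,0,0,0],
    [0,0,0,0,0,0],
    [0,0,0,0,0,0],
    [0,0,0,0,0,0],
    [0,0,0,0,0,0],
    [0,0,0,0,0,0],
    [0,0,0,0,0,0],
  ],
  gripper=27,
  newtons=20,
)

```text
time_s: 8.15
eef_pos: [0.5219, -0.2681, 0.0757]
eef_rot: [0.0, 0.194, 0.981, -0.0]
wrist_force: [-0.9, -1.6, 1.9]
opening: 0.0323
grasp_force: 20.5
```

```bash
python3 - <<'E'
from h import *
s,R=st();p=s["eef_pos"]
P={n:optics.grab_frame(n) for n in ("side","wrist")}
a=P["side"]["img"][250:390,250:400];b=P["wrist"]["img"][150:420,100:460]
cv2.imwrite("pics/g4.png",np.hstack([cv2.resize(a,(364,340),interpolation=2),cv2.resize(b,(436,340),interpolation=2)])[:,:,::-1])
E
```

```text
t 8.15 pos [ 0.5219 -0.2681  0.0757] x [-9.246e-01  3.810e-01 -4.000e-04] z [ 3.e-04 -4.e-04 -1.e+00] j [-0.697  0.074 -0.148  1.348 -0.    -0.306] F [-0.94 -1.59  1.92] M [-0.303  0.089  0.032] op 0.0323 g 20.5
```

View pics/g4.png

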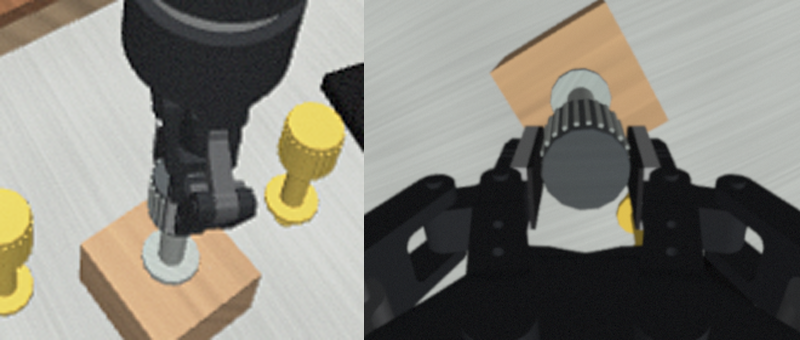

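The knob is gripped (opening 32 mm, 20 N). The pads overlap only its upper half, so I'll open slightly, go 8 mm deeper and grip firmly.

Emit:
arm_command(
  increments=[
    [0,0,0,0,0,0],
    [0,0,0,0,0,0],
    [0,0,0.02,0,0,0],
    [0,0,0.05,0,0,0],
    [0,0,0.08,0,0,0],
    [0,0,0.08,0,0,0],
  ],
  gripper=50,
)

```text
time_s: 8.75
eef_pos: [0.5214, -0.2674, 0.0664]
eef_rot: [-0.001, 0.194, 0.981, 0.0]
wrist_force: [-0.2, -0.2, -0.5]
opening: 0.0502
grasp_force: 0.0
```

Emit:
arm_command(
  increments=[
    [0,0,0,0,0,0],
    [0,0,0,0,0,0],
    [0,0,0,0,0,0],
    [0,0,0,0,0,0],
    [0,0,0,0,0,0],
    [0,0,0,0,0,0],
    [0,0,0,0,0,0],
  ],
  gripper=22,
  newtons=70,
)

```text
time_s: 9.33
eef_pos: [0.5219, -0.268, 0.0676]
eef_rot: [0.0, 0.194, 0.981, -0.0]
wrist_force: [-1.1, -1.2, 0.2]
opening: 0.0312
grasp_force: 69.2
```

```bash
python3 -c "
from h import *
st()"
```

```text
t 9.33 pos [ 0.5219 -0.268   0.0676] x [-9.246e-01  3.810e-01 -2.000e-04] z [ 1.e-04 -2.e-04 -1.e+00] j [-0.697  0.078 -0.159  1.334 -0.    -0.306] F [-1.09 -1.15  0.24] M [-0.321  0.151 -0.023] op 0.0312 g 69.2
```

Emit:
arm_command(
  increments=[
    [0,0,-0.04,0,0,0],
    [0,0,-0.12,0,0,0],
    [0,0,-0.25,0,0,0],
    [0,0,-0.4,0,0,0],
    [0,0,-0.55,0,0,0],
    [0,0,-0.68,0,0,0],
    [0,0,-0.75,0,0,0],
    [0,0,-0.75,0,0,0],
  ],
)

```text
time_s: 10.0
eef_pos: [0.5228, -0.2686, 0.1451]
eef_rot: [0.002, 0.194, 0.981, -0.001]
wrist_force: [0.5, -0.0, -1.3]
opening: 0.0313
grasp_force: 69.2
```

```bash
cat > k.py <<'E'
from h import *
s,R=st();p=s["eef_pos"]
P={n:optics.grab_frame(n) for n in ("side","top","wrist")}
for q,z in (("key_grip",.0455),("key_collar",-.0225),("key_nose",-.0475)):
    X0=p+np.array([0,0,z])
    for n in P:
        T=P[n]["camera_from_world"];K=P[n]["K"]
        c=[(a[0],atz(*ray(P[n],n,*a[1:]),X0[2])) for a in px(P[n],n,q)]
        c=[(k,(R.T@(x-X0)*1e3).round(1)[:2], ((x-X0)*1e3).round(1)[:2]) for k,x in c if np.linalg.norm(x-X0)<.03]
        print(q,n,"tool/world offs mm",c)
E
python3 k.py
```

```text
t 10.0 pos [ 0.5228 -0.2686  0.1451] x [-0.9246  0.3808 -0.0033] z [ 0.0027 -0.0021 -1.    ] j [-0.697  0.057 -0.039  1.471  0.    -0.306] F [ 0.48 -0.05 -1.33] M [-0.031  0.017  0.041] op 0.0313 g 69.2
key_grip side tool/world offs mm [(0.85, array([0.8, 0.2]), array([-0.6,  0.4]))]
key_grip top tool/world offs mm [(0.52, array([-4.8,  1.1]), array([ 4.8, -0.8]))]
key_grip wrist tool/world offs mm [(0.85, array([-19.1,  22.6]), array([26.3, 13.6])), (0.69, array([ 1., -1.]), array([-1.3, -0.5]))]
key_collar side tool/world offs mm [(0.96, array([ 2.6, -3.1]), array([-3.5, -1.9]))]
key_collar top tool/world offs mm [(0.55, array([-2.6,  1.7]), array([3.1, 0.6]))]
key_collar wrist tool/world offs mm [(0.86, array([-0.5, -1.1]), array([ 0.1, -1.2]))]
key_nose side tool/world offs mm [(0.61, array([-0.6, -2.7]), array([-0.5, -2.7]))]
key_nose top tool/world offs mm [(0.47, array([ 5.8, -2.1]), array([-6.2,  0.3]))]
key_nose wrist tool/world offs mm [(0.56, array([ 0.1, -4.9]), array([-2. , -4.4]))]
```

Clear of its block, and the key axis agrees with the tool axis to about 1 mm. Next I'll carry it to the plug, winding the wrist back on the way.

Emit:
arm_command(
  increments=[
    [0.02,0.06,0,0,0,-0.015],
    [0.07,0.18,0,0,0,-0.035],
    [0.12,0.31,0,0,0,-0.055],
    [0.18,0.44,0,0,0,-0.075],
    [0.23,0.57,0,0,0,-0.095],
    [0.28,0.7,0,0,0,-0.115],
    [0.33,0.82,0,0,0,-0.135],
    [0.38,0.945,0,0,0,-0.155],
  ],
)

```text
time_s: 11.27
eef_pos: [0.5226, -0.1654, 0.1425]
eef_rot: [0.0, -0.288, 0.958, -0.0]
wrist_force: [-0.1, 0.0, -1.6]
opening: 0.0314
grasp_force: 69.3
```

Emit:
arm_command(
  increments=[
    [-0.075,0.11,0,0,0,-0.02],
    [-0.15,0.22,0,0,0,-0.039],
    [-0.225,0.33,0,0,0,-0.059],
    [-0.3,0.44,0,0,0,-0.078],
    [-0.375,0.55,0,0,0,-0.098],
    [-0.45,0.66,0,0,0,-0.118],
    [-0.525,0.77,0,0,0,-0.137],
    [-0.602,0.873,0,0,0,-0.157],
  ],
)

```text
time_s: 11.93
eef_pos: [0.5253, -0.0593, 0.1426]
eef_rot: [0.0, -0.707, 0.707, -0.0]
wrist_force: [0.0, -0.1, -2.3]
opening: 0.0312
grasp_force: 69.2
```

Emit:
arm_command(
  increments=[
    [-0.15,-0.002,0,0,0,-0.02],
    [-0.3,-0.005,0,0,0,-0.04],
    [-0.45,-0.008,0,0,0,-0.06],
    [-0.6,-0.011,0,0,0,-0.08],
    [-0.74,-0.013,0,0,0,-0.1],
    [-0.86,-0.016,0,0,0,-0.12],
    [-0.94,-0.018,0,0,0,-0.14],
    [-0.97,-0.019,0,0,0,-0.159],
  ],
)

```text
time_s: 12.6
eef_pos: [0.5279, 0.0382, 0.1426]
eef_rot: [-0.0, 0.96, -0.282, 0.0]
wrist_force: [0.0, -0.0, -2.3]
opening: 0.0308
grasp_force: 69.2
```

Emit:
arm_command(
  increments=[
    [0,0,0,0,0,0],
    [0,0,0,0,0,0],
    [0,0,0,0,0,0],
  ],
)

```text
time_s: 12.85
eef_pos: [0.528, 0.0367, 0.1426]
eef_rot: [-0.0, 0.958, -0.287, 0.0]
wrist_force: [0.2, 0.6, -1.8]
opening: 0.0311
grasp_force: 69.2
```

```bash
python3 k.py; python3 - <<'E'
from h import *
P={n:optics.grab_frame(n) for n in ("side","top","wrist")}
save(P["wrist"],"w5.png")
for q in ("plug_top","sleeve_mouth"):
  for n in P: print(q,n,[(a,atz(*ray(P[n],n,*a[1:]),.048).round(4)) for a in px(P[n],n,q)])
E
```

```text
t 12.85 pos [0.528  0.0367 0.1426] x [ 8.350e-01 -5.502e-01  2.000e-04] z [ 2.e-04 -0.e+00 -1.e+00] j [-0.178 -0.117 -0.215  1.472 -0.    -2.737] F [ 0.24  0.63 -1.81] M [ 0.003  0.003 -0.067] op 0.0311 g 69.2
key_grip side tool/world offs mm [(0.82, array([ -4.5, -10.7]), array([ 2.1, 11.4]))]
key_grip top tool/world offs mm []
key_grip wrist tool/world offs mm [(0.87, array([-0.9,  0.2]), array([-0.9,  0.4]))]
key_collar side tool/world offs mm [(0.58, array([-7.5, -2.4]), array([-5. ,  6.1]))]
key_collar top tool/world offs mm []
key_collar wrist tool/world offs mm []
key_nose side tool/world offs mm [(0.56, array([-2.2, -7.2]), array([2.1, 7.2]))]
key_nose top tool/world offs mm []
key_nose wrist tool/world offs mm [(0.81, array([-1.3, -4.6]), array([1.5, 4.5]))]
plug_top side [((0.73, 238.1, 218.7), array([0.5277, 0.0346, 0.048 ]))]
plug_top top []
plug_top wrist []
sleeve_mouth side [((0.72, 234.0, 217.2), array([0.5222, 0.042 , 0.048 ]))]
sleeve_mouth top [((0.5, 439.4, 247.4), array([ 0.5292, -0.2701,  0.048 ]))]
sleeve_mouth wrist []
```

View pics/w5.png

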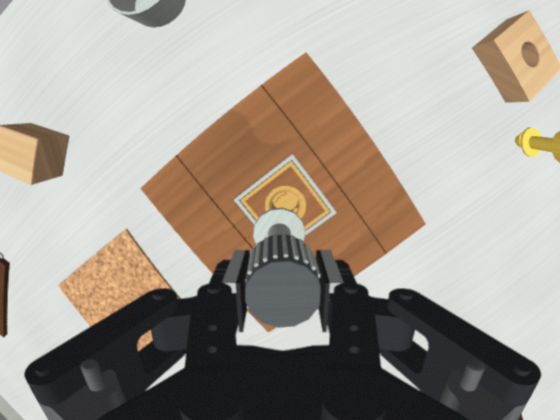

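The wrist view shows the plug ring at (285,202) inside its sleeve, with corners (235,201), (293,155) and (336,212). The key's collar at (279,229) sits left of the knob at (284,293), so the key leans about 3° towards tool −y in the grip. I'll compute the plug centre and the exact lean.

```bash
cat > m.py <<'E'
from h import *
def edges():
    w=optics.grab_frame("wrist");s,R=st();p=s["eef_pos"]
    g=cv2.GaussianBlur(w["img"],(3,3),0).astype(int)
    return w,s,R,p,g
E
python3 - <<'E'
from h import *
s,R=st();p=s["eef_pos"]
w=optics.grab_frame("wrist")
f=lambda u,v,z=.048: atz(*ray(w,"wrist",u,v),z)
L,T,Rr=f(235,201),f(293,155),f(336,212)
print("sleeve corners",L.round(4),T.round(4),Rr.round(4),"sides",np.linalg.norm(L-T),np.linalg.norm(T-Rr),"centre",((L+Rr)/2).round(4))
C=[f(*c) for c in ((307,53),(425,224),(270,331),(141,187))]
print("sample",np.round(C,4)[:,:2].tolist(),np.mean(C,0).round(4))
print("ring",f(285.5,202).round(4))
t=optics.grab_frame("top");sd=optics.grab_frame("side")
print("top0 sleeve",atz(*ray(t,"top",286.5,249),.048).round(4),"side ring",atz(*ray(sd,"side",237,219),.048).round(4))
im=w["img"]
for v in (222,226,230,236,240,243): print(v,im[v,246:314:1].max(1).tolist())
E
```

```text
t 13.9 pos [0.5279 0.037  0.1425] x [ 0.8374 -0.5466  0.    ] z [ 1.e-04  1.e-04 -1.e+00] j [-0.177 -0.117 -0.215  1.472  0.    -2.741] F [-0.48 -1.22 -0.76] M [-0.026 -0.054 -0.043] op 0.031 g 69.2
sleeve corners [0.5524 0.0701 0.048 ] [0.5583 0.0065 0.048 ] [0.4959 0.0016 0.048 ] sides 0.06390834214214539 0.06256298429907607 centre [0.5242 0.0358 0.048 ]
sample [[0.625, -0.0509], [0.4385, -0.065], [0.4237, 0.1199], [0.6119, 0.1361]] [0.5248 0.035  0.048 ]
ring [0.5276 0.0339 0.048 ]
top0 sleeve [0.5238 0.0357 0.048 ] side ring [0.5254 0.0348 0.048 ]
222 [162, 162, 159, 159, 157, 157, 168, 192, 200, 183, 178, 202, 212, 215, 214, 216, 219, 220, 218, 215, 213, 213, 214, 216, 219, 218, 218, 214, 209, 208, 206, 202, 203, 203, 204, 204, 210, 214, 217, 218, 217, 217, 217, 215, 212, 212, 211, 211, 213, 213, 211, 212, 212, 211, 211, 198, 169, 158, 158, 159, 161, 165, 172, 186, 202, 218, 221, 219]
226 [161, 162, 162, 162, 163, 165, 163, 166, 177, 206, 215, 215, 216, 219, 219, 219, 216, 213, 213, 214, 216, 219, 218, 215, 196, 164, 131, 113, 106, 102, 99, 95, 95, 94, 96, 97, 96, 98, 98, 107, 1
[... 721 characters left out ...]
212, 211, 212, 213, 205, 178, 159, 155, 158, 160, 158, 157, 158, 157, 159]
240 [119, 143, 158, 166, 168, 171, 171, 173, 182, 203, 215, 218, 218, 213, 200, 180, 144, 117, 108, 106, 104, 93, 70, 55, 50, 52, 67, 86, 92, 93, 84, 60, 47, 46, 51, 59, 79, 94, 95, 86, 72, 53, 48, 52, 71, 98, 111, 101, 92, 79, 59, 54, 74, 101, 119, 127, 150, 162, 156, 156, 158, 158, 158, 158, 159, 161, 162, 162]
243 [160, 141, 123, 131, 155, 168, 172, 171, 168, 169, 172, 151, 123, 104, 81, 66, 62, 77, 101, 105, 102, 93, 68, 52, 52, 50, 67, 86, 92, 92, 85, 59, 50, 47, 49, 52, 78, 101, 97, 93, 80, 59, 51, 48, 56, 87, 113, 107, 97, 88, 69, 56, 60, 88, 112, 113, 102, 105, 123, 144, 153, 155, 160, 163, 164, 164, 166, 166]
```

Plug centre is (0.524, 0.0355) and the lean about 2.4°. I'll straighten the key, centre it and come down to just above the hole.

Emit:
arm_command(
  increments=[
    [-0.005,0.01,0.03,-0.003,0,0],
    [-0.015,0.03,0.1,-0.0067,0,0],
    [-0.022,0.047,0.18,-0.0067,0,0],
    [-0.022,0.047,0.27,-0.0067,0,0],
    [-0.022,0.047,0.35,-0.0067,0,0],
    [-0.022,0.047,0.4,-0.0067,0,0],
    [-0.022,0.047,0.4,-0.0067,0,0],
    [-0.022,0.047,0.4,-0.0067,0,0],
  ],
)

```text
time_s: 14.72
eef_pos: [0.5232, 0.0343, 0.1021]
eef_rot: [0.02, 0.958, -0.285, -0.006]
wrist_force: [0.0, -0.1, -0.9]
opening: 0.031
grasp_force: 69.4
```

```bash
python3 k.py; python3 - <<'E'
from h import *
s,R=st();p=s["eef_pos"]
w=optics.grab_frame("wrist"); im=w["img"].copy()
print("predicted axis pts:")
T=w["camera_from_world"]
def proj(X):
    c=T[:3,:3]@X+T[:3,3];t=np.arctan2(np.hypot(c[0],c[1]),c[2]);return c[:2]/np.hypot(c[0],c[1])*t*w["K"][0,0]+w["K"][:2,2]
X=np.array([.5243,.0355,.048]);q=proj(X);print("plug",q)
for z in (.0455,-.0225,-.0475): print(z,proj(p+np.array([0,0,z])).round(1))
sd=optics.grab_frame("side"); si=sd["img"]
K=sd["K"];Ts=sd["camera_from_world"]
for X in (np.array([.5243,.0355,.048]),np.array([.5243,.0355,.075]),np.array([.5243,.0355,.1])):
    c=Ts[:3,:3]@X+Ts[:3,3];print("side",(K@c/c[2])[:2].round(1))
a=im[150:350,190:370];b=si[140:240,190:290]
cv2.imwrite("pics/w6.png",np.hstack([cv2.resize(a,(380,422),interpolation=2),cv2.resize(b,(420,422),interpolation=2)])[:,:,::-1])
E
```

```text
t 14.72 pos [0.5232 0.0343 0.1021] x [ 8.373e-01 -5.467e-01 -6.000e-04] z [-0.0236 -0.035  -0.9991] j [-0.159 -0.09  -0.264  1.415 -0.038 -2.722] F [ 0.04 -0.11 -0.86] M [ 0.031 -0.015 -0.028] op 0.031 g 69.4
key_grip side tool/world offs mm [(0.56, array([-3.4,  0.5]), array([-3.1,  1.4]))]
key_grip top tool/world offs mm []
key_grip wrist tool/world offs mm [(0.61, array([ 0.1, -2.4]), array([1.4, 1.9]))]
key_collar side tool/world offs mm [(0.8, array([-5.9,  3.3]), array([-6.7,  0.5]))]
key_collar top tool/world offs mm []
key_collar wrist tool/world offs mm [(0.26, array([10. , -2.5]), array([ 9.7, -3.3]))]
key_nose side tool/world offs mm [(0.83, array([-0.4,  8.6]), array([-5.1, -7. ])), (0.71, array([-1.5,  1.9]), array([-2.3, -0.8]))]
key_nose top tool/world offs mm []
key_nose wrist tool/world offs mm [(0.84, array([-1., -2.]), array([0.2, 2.3]))]
t 15.32 pos [0.5235 0.0343 0.1026] x [ 8.374e-01 -5.467e-01  1.000e-04] z [-0.0229 -0.0352 -0.9991] j [-0.159 -0.09  -0.263  1.415 -0.038 -2.722] F [ 0.51  0.04 -1.48] M [-0.031 -0.066 -0.009] op 0.0309 g 69.4
predicted axis pts:
plug [277.32035537 216.22458369]
0.0455 [286.5 275.5]
-0.0225 [280.9 229.4]
-0.0475 [279.6 218.8]
side [236.3 219. ]
side [235.5 208.7]
side [234.6 198.7]
```

View pics/w6.png

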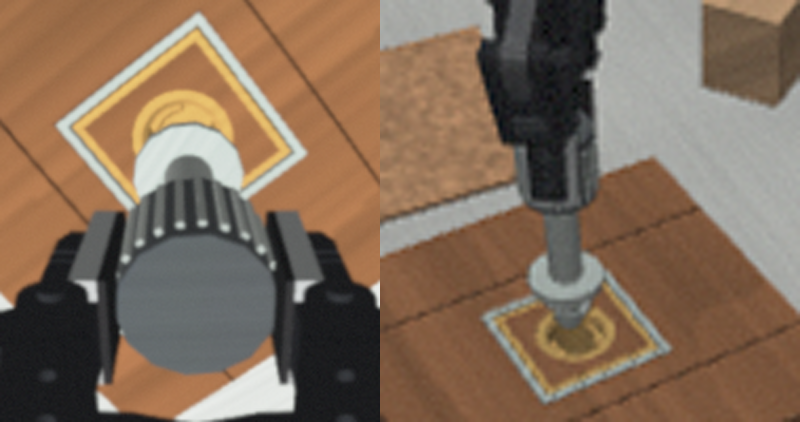

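The wrist crop shows the key upright over the ring, with the collar centred on it. The side crop shows the nose tip at crop (572,318), just above the hole at (577,335), so it is aligned within 1–2 mm. I'll feel my way down.

Emit:
arm_command(
  increments=[
    [0,0,0.02,0,0,0],
    [0,-0.002,0.05,0,0,0],
    [0,-0.003,0.08,0,0,0],
    [0,-0.005,0.11,0,0,0],
    [0,-0.006,0.14,0,0,0],
    [0,-0.007,0.16,0,0,0],
    [0,-0.007,0.16,0,0,0],
  ],
)

```text
time_s: 16.0
eef_pos: [0.5233, 0.0344, 0.0859]
eef_rot: [0.02, 0.958, -0.285, -0.006]
wrist_force: [0.4, 1.0, -2.5]
opening: 0.0315
grasp_force: 69.4
```

Emit:
arm_command(
  increments=[
    [0,0,0.007,0,0,0],
    [0,0,0.014,0,0,0],
    [0,-0.001,0.02,0,0,0],
    [0,-0.001,0.027,0,0,0],
    [0,-0.001,0.03,0,0,0],
  ],
)

```text
time_s: 16.42
eef_pos: [0.5237, 0.0343, 0.0836]
eef_rot: [0.02, 0.958, -0.285, -0.006]
wrist_force: [1.2, 0.0, -1.6]
opening: 0.0308
grasp_force: 69.4
```

```bash
python3 -c "
from h import *
st()"
```

```text
t 16.42 pos [0.5237 0.0343 0.0836] x [ 8.374e-01 -5.466e-01  5.000e-04] z [-0.0224 -0.0352 -0.9991] j [-0.159 -0.084 -0.292  1.379 -0.038 -2.722] F [ 1.17  0.04 -1.59] M [ 0.113 -0.291 -0.014] op 0.0308 g 69.4
```

Emit:
arm_command(
  increments=[
    [0,0,0.006,0,0,0],
    [0,0,0.012,0,0,0],
    [0,-0.001,0.018,0,0,0],
    [0,-0.001,0.02,0,0,0],
    [0,-0.001,0.02,0,0,0],
  ],
)

```text
time_s: 16.83
eef_pos: [0.5236, 0.0343, 0.0815]
eef_rot: [0.02, 0.958, -0.285, -0.006]
wrist_force: [2.1, 0.4, -2.4]
opening: 0.0309
grasp_force: 69.4
```

```bash
python3 -c "
from h import *
st()"
```

```text
t 16.83 pos [0.5236 0.0343 0.0815] x [ 8.374e-01 -5.466e-01  1.000e-04] z [-0.0229 -0.0351 -0.9991] j [-0.159 -0.083 -0.295  1.376 -0.038 -2.722] F [ 2.12  0.39 -2.4 ] M [ 0.117 -0.425 -0.008] op 0.0309 g 69.4
```

Emit:
arm_command(
  increments=[
    [0.005,-0.003,0,0,0,0],
    [0.01,-0.006,0,0,0,0],
    [0.01,-0.007,0.006,0,0,0],
    [0.01,-0.007,0.012,0,0,0],
    [0.01,-0.008,0.018,0,0,0],
    [0.01,-0.008,0.02,0,0,0],
    [0.01,-0.008,0.02,0,0,0],
  ],
)

```text
time_s: 17.42
eef_pos: [0.5246, 0.0344, 0.0793]
eef_rot: [0.02, 0.958, -0.285, -0.006]
wrist_force: [-0.3, -1.3, -2.1]
opening: 0.0309
grasp_force: 69.3
```

```bash
python3 -c "
from h import *
st()"
```

```text
t 17.42 pos [0.5246 0.0344 0.0793] x [ 8.374e-01 -5.466e-01 -4.000e-04] z [-0.0233 -0.0351 -0.9991] j [-0.158 -0.078 -0.295  1.372 -0.038 -2.721] F [-0.3  -1.3  -2.15] M [ 0.083 -0.039  0.007] op 0.0309 g 69.3
```

Emit:
arm_command(
  increments=[
    [0,0,0.006,0,0,0],
    [0,0,0.012,0,0,0],
    [0,-0.001,0.018,0,0,0],
    [0,-0.001,0.02,0,0,0],
    [0,-0.001,0.02,0,0,0],
  ],
)

```text
time_s: 17.83
eef_pos: [0.5247, 0.0343, 0.0774]
eef_rot: [0.02, 0.958, -0.285, -0.006]
wrist_force: [0.5, 0.2, -2.3]
opening: 0.0307
grasp_force: 69.3
```

```bash
python3 -c "
from h import *
st()"
```

```text
t 17.83 pos [0.5247 0.0343 0.0774] x [ 0.8374 -0.5466 -0.    ] z [-0.023  -0.0352 -0.9991] j [-0.158 -0.078 -0.297  1.368 -0.038 -2.721] F [ 0.51  0.15 -2.26] M [ 0.058 -0.019 -0.02 ] op 0.0307 g 69.3
```

Emit:
arm_command(
  increments=[
    [0,0,0.005,0,0,0],
    [0,0,0.01,0,0,0],
    [0,-0.001,0.015,0,0,0],
    [0,-0.001,0.018,0,0,0],
    [0,-0.001,0.018,0,0,0],
  ],
)

```text
time_s: 18.25
eef_pos: [0.5255, 0.034, 0.0769]
eef_rot: [0.02, 0.958, -0.285, -0.005]
wrist_force: [-1.6, -0.4, 7.0]
opening: 0.0311
grasp_force: 70.2
```

```bash
python3 -c "
from h import *
st()"
```

```text
t 18.25 pos [0.5255 0.034  0.0769] x [ 0.8373 -0.5467  0.0019] z [-0.0212 -0.036  -0.9991] j [-0.158 -0.078 -0.298  1.366 -0.039 -2.721] F [-1.61 -0.43  6.97] M [-0.221  0.502  0.056] op 0.0311 g 70.2
```

The thread landed at TCP z ≈ 0.077, with the collar about 6.5 mm above the face and about 9 N of pressure. Now I'll screw clockwise about the key's axis, following the pitch.

Emit:
arm_command(
  increments=[
    [-0.002,0,-0.001,0,-0.0008,0.0197],
    [-0.004,-0.001,0.003,0,-0.0017,0.0395],
    [-0.006,-0.002,0.006,0,-0.0025,0.0592],
    [-0.008,-0.003,0.01,0,-0.0033,0.079],
    [-0.01,-0.004,0.013,0,-0.0041,0.0987],
    [-0.012,-0.005,0.016,0,-0.005,0.118],
  ],
)

```text
time_s: 18.75
eef_pos: [0.5235, 0.0353, 0.0748]
eef_rot: [0.017, 0.788, -0.616, -0.013]
wrist_force: [-5.3, 0.2, 6.8]
opening: 0.0311
grasp_force: 69.9
```

```bash
python3 -c "
from h import *
st()"
```

```text
t 18.75 pos [0.5235 0.0353 0.0748] x [ 2.419e-01 -9.703e-01  1.000e-04] z [-0.0417 -0.0105 -0.9991] j [-0.171 -0.053 -0.279  1.385 -0.017 -1.985] F [-5.35  0.15  6.78] M [-0.079  1.489  0.09 ] op 0.0311 g 69.9
```

Emit:
arm_command(
  increments=[
    [-0.003,0.006,-0.003,0,0,0],
    [-0.005,0.011,-0.001,0,-0.0008,0.0197],
    [-0.007,0.011,0.002,0,-0.0017,0.0395],
    [-0.009,0.01,0.006,0,-0.0025,0.0592],
    [-0.011,0.009,0.009,0,-0.0033,0.079],
    [-0.013,0.008,0.012,0,-0.0041,0.0987],
    [-0.013,0.008,0.012,0,-0.0041,0.0987],
  ],
)

```text
time_s: 19.33
eef_pos: [0.5225, 0.0364, 0.0732]
eef_rot: [-0.012, -0.562, 0.827, 0.018]
wrist_force: [-4.1, 0.3, 3.4]
opening: 0.0306
grasp_force: 69.8
```

```bash
python3 -c "
from h import *
st()"
```

```text
t 19.33 pos [0.5225 0.0364 0.0732] x [-3.678e-01 -9.299e-01  4.000e-04] z [-0.0398  0.0153 -0.9991] j [-0.186 -0.058 -0.286  1.384  0.008 -1.38 ] F [-4.07  0.26  3.4 ] M [-0.085  0.918 -0.02 ] op 0.0306 g 69.8
```

Emit:
arm_command(
  increments=[
    [0.004,0.009,0,0,0,0],
    [0.002,0.009,0.003,0,-0.0008,0.0197],
    [-0.001,0.009,0.007,0,-0.0017,0.0395],
    [-0.003,0.008,0.01,0,-0.0025,0.0592],
    [-0.005,0.007,0.013,0,-0.0033,0.079],
    [-0.005,0.007,0.013,0,-0.0033,0.079],
  ],
)

```text
time_s: 19.83
eef_pos: [0.5225, 0.037, 0.0719]
eef_rot: [-0.007, -0.343, 0.939, 0.019]
wrist_force: [-0.5, -0.8, 3.3]
opening: 0.0311
grasp_force: 69.7
```

```bash
python3 -c "
from h import *
st()"
```

```text
t 19.83 pos [0.5225 0.037  0.0719] x [-7.643e-01 -6.448e-01  1.000e-04] z [-0.0268  0.0316 -0.9991] j [-0.197 -0.076 -0.306  1.373  0.026 -0.898] F [-0.49 -0.8   3.27] M [-0.212  0.398 -0.064] op 0.0311 g 69.7
```

Emit:
arm_command(
  increments=[
    [-0.002,0,0.003,0,-0.0008,0.0197],
    [-0.004,0,0.006,0,-0.0017,0.0395],
    [-0.006,-0.001,0.009,0,-0.0025,0.0592],
    [-0.006,-0.001,0.009,0,-0.0025,0.0592],
  ],
)

```text
time_s: 20.17
eef_pos: [0.5228, 0.0376, 0.0708]
eef_rot: [-0.003, -0.165, 0.986, 0.021]
wrist_force: [-1.7, -0.0, 3.9]
opening: 0.0312
grasp_force: 69.7
```

```bash
python3 -c "
from h import *
st()"
```

```text
t 20.17 pos [0.5228 0.0376 0.0708] x [-9.454e-01 -3.258e-01 -1.000e-04] z [-0.0135  0.0395 -0.9991] j [-0.202 -0.094 -0.324  1.361  0.036 -0.535] F [-1.66 -0.03  3.85] M [ 0.028  0.499 -0.101] op 0.0312 g 69.7
```

Emit:
arm_command(
  increments=[
    [-0.002,0,0.003,0,-0.0008,0.0197],
    [-0.004,0,0.005,0,-0.0017,0.0395],
    [-0.004,0,0.005,0,-0.0017,0.0395],
  ],
)

```text
time_s: 20.42
eef_pos: [0.5233, 0.0378, 0.0703]
eef_rot: [-0.001, -0.043, 0.999, 0.021]
wrist_force: [-0.6, 0.5, 3.0]
opening: 0.0308
grasp_force: 69.6
```

```bash
cat > a.py <<'E'
from h import *
import time
S=[]
s,R=st()
for i in range(3):
    optics.grab_frame("top"); S.append(sensors.get_state())
print("avg F",np.mean([x["wrist_force"] for x in S],0).round(2),"M",np.mean([x["wrist_torque"] for x in S],0).round(3),"z",np.mean([x["eef_pos"][2] for x in S]).round(5))
E
python3 a.py
```

```text
t 20.42 pos [0.5233 0.0378 0.0703] x [-9.963e-01 -8.560e-02 -6.000e-04] z [-0.003   0.0418 -0.9991] j [-0.205 -0.107 -0.338  1.351  0.04  -0.291] F [-0.6   0.55  3.01] M [ 0.085  0.385 -0.01 ] op 0.0308 g 69.6
avg F [-1.17  1.01  3.71] M [0.249 0.413 0.043] z 0.07033
```

Emit:
arm_command(
  increments=[
    [-0.002,0,0.003,0,-0.0008,0.0197],
    [-0.004,0,0.005,0,-0.0017,0.0395],
    [-0.004,0,0.005,0,-0.0017,0.0395],
  ],
)

```text
time_s: 20.82
eef_pos: [0.5244, 0.0377, 0.0702]
eef_rot: [0.003, 0.083, 0.996, 0.021]
wrist_force: [1.2, 1.2, 4.6]
opening: 0.0311
grasp_force: 70.0
```

```bash
python3 a.py
```

```text
t 20.82 pos [0.5244 0.0377 0.0702] x [-0.9863  0.1647 -0.0023] z [ 0.0092  0.0412 -0.9991] j [-0.206 -0.122 -0.352  1.34   0.042 -0.04 ] F [1.19 1.19 4.58] M [ 0.241 -0.171 -0.088] op 0.0311 g 70.0
avg F [0.73 1.56 6.31] M [ 0.269 -0.236 -0.052] z 0.07025
```

Emit:
arm_command(
  increments=[
    [-0.001,0,-0.001,0,-0.0005,0.0127],
    [-0.001,0,-0.001,0,-0.0005,0.0127],
  ],
)

```text
time_s: 21.13
eef_pos: [0.5244, 0.0379, 0.0702]
eef_rot: [0.003, 0.12, 0.993, 0.021]
wrist_force: [0.9, 3.1, 6.2]
opening: 0.0311
grasp_force: 70.0
```

```bash
python3 a.py
```

```text
t 21.13 pos [0.5244 0.0379 0.0702] x [-0.9711  0.2388 -0.0015] z [ 0.0116  0.041  -0.9991] j [-0.206 -0.126 -0.355  1.338  0.043  0.036] F [0.95 3.13 6.22] M [ 0.623 -0.322 -0.017] op 0.0311 g 70.0
avg F [1.54 2.95 6.19] M [ 0.602 -0.373 -0.053] z 0.07023
```

Emit:
arm_command(
  increments=[
    [0.001,0.006,0,0,-0.0005,0.0127],
    [0.001,0.006,0,0,-0.0005,0.0127],
  ],
)

```text
time_s: 21.45
eef_pos: [0.5243, 0.0384, 0.0702]
eef_rot: [0.004, 0.16, 0.987, 0.021]
wrist_force: [0.8, 3.0, 5.0]
opening: 0.0308
grasp_force: 70.0
```

```bash
python3 a.py
```

```text
t 21.45 pos [0.5243 0.0384 0.0702] x [-0.9489  0.3156 -0.0011] z [ 0.0145  0.0398 -0.9991] j [-0.204 -0.13  -0.359  1.335  0.042  0.117] F [0.81 3.03 5.  ] M [ 0.452 -0.25   0.036] op 0.0308 g 70.0
avg F [0.83 2.18 5.51] M [ 0.522 -0.276 -0.027] z 0.07021
```

Emit:
arm_command(
  increments=[
    [-0.001,0.003,0,0,-0.0005,0.0127],
    [-0.001,0.003,0,0,-0.0005,0.0127],
  ],
)

```text
time_s: 21.77
eef_pos: [0.5244, 0.0388, 0.0702]
eef_rot: [0.005, 0.199, 0.98, 0.021]
wrist_force: [0.4, 2.4, 5.1]
opening: 0.0309
grasp_force: 70.1
```

```bash
python3 a.py
```

```text
t 21.77 pos [0.5244 0.0388 0.0702] x [-9.207e-01  3.903e-01 -6.000e-04] z [ 0.0172  0.039  -0.9991] j [-0.203 -0.134 -0.363  1.333  0.042  0.198] F [0.41 2.43 5.13] M [ 0.614 -0.238 -0.001] op 0.0309 g 70.1
avg F [1.45 3.25 5.77] M [ 0.648 -0.185 -0.037] z 0.07021
```

Emit:
arm_command(
  increments=[
    [-0.001,0.003,-0.001,0,-0.0005,0.0127],
    [-0.001,0.003,-0.001,0,-0.0005,0.0127],
  ],
)

```text
time_s: 22.08
eef_pos: [0.5246, 0.0389, 0.0702]
eef_rot: [0.005, 0.238, 0.971, 0.021]
wrist_force: [1.2, 3.1, 5.1]
opening: 0.0306
grasp_force: 70.1
```

```bash
python3 a.py
```

```text
t 22.08 pos [0.5246 0.0389 0.0702] x [-8.866e-01  4.625e-01 -3.000e-04] z [ 0.0199  0.0374 -0.9991] j [-0.202 -0.137 -0.366  1.33   0.041  0.279] F [1.22 3.09 5.14] M [ 0.486 -0.247  0.045] op 0.0306 g 70.1
avg F [1.16 2.75 5.29] M [ 0.55  -0.253 -0.025] z 0.07024
```

Emit:
arm_command(
  increments=[
    [-0.001,0.002,0,0,-0.0005,0.0127],
    [-0.001,0.002,0,0,-0.0005,0.0127],
  ],
)

```text
time_s: 22.4
eef_pos: [0.5248, 0.039, 0.0702]
eef_rot: [0.006, 0.277, 0.961, 0.02]
wrist_force: [1.5, 3.1, 5.0]
opening: 0.0311
grasp_force: 70.1
```

```bash
python3 a.py
```

```text
t 22.4 pos [0.5248 0.039  0.0702] x [-8.467e-01  5.321e-01 -2.000e-04] z [ 0.0227  0.0357 -0.9991] j [-0.201 -0.141 -0.369  1.327  0.04   0.36 ] F [1.51 3.1  5.04] M [ 0.471 -0.435  0.127] op 0.0311 g 70.1
avg F [2.36 2.73 5.08] M [ 0.526 -0.504  0.085] z 0.07019
```

```bash
python3 a.py;python3 a.py
```

```text
t 22.55 pos [0.5247 0.039  0.0702] x [-0.8479  0.5301  0.    ] z [ 0.0225  0.036  -0.9991] j [-0.201 -0.141 -0.369  1.327  0.04   0.358] F [2.1  2.8  5.41] M [ 0.534 -0.546  0.12 ] op 0.0309 g 70.1
avg F [2.89 3.36 4.79] M [ 0.582 -0.544  0.12 ] z 0.0702
t 22.7 pos [0.5247 0.039  0.0702] x [-0.8478  0.5302 -0.    ] z [ 0.0225  0.036  -0.9991] j [-0.201 -0.141 -0.369  1.327  0.04   0.358] F [2.89 3.35 5.  ] M [ 0.585 -0.543  0.138] op 0.0313 g 70.1
avg F [2.74 2.89 4.94] M [ 0.572 -0.539  0.094] z 0.07019
```

It has nipped up: Mz rose by about 0.12 N m over the last step. Now I'll ease off the twist, the side load and the downward push.

Emit:
arm_command(
  increments=[
    [-0.001,0.003,-0.003,0,0.0002,-0.006],
    [-0.001,0.005,-0.006,0,0.0005,-0.012],
    [-0.001,0.006,-0.008,0,0.0006,-0.015],
    [-0.001,0.006,-0.008,0,0.0006,-0.015],
  ],
)

```text
time_s: 23.18
eef_pos: [0.5241, 0.039, 0.0702]
eef_rot: [0.004, 0.231, 0.973, 0.02]
wrist_force: [-0.5, -0.2, 2.3]
opening: 0.0311
grasp_force: 70.0
```

```bash
python3 a.py
```

```text
t 23.18 pos [0.5241 0.039  0.0702] x [-0.8929  0.4503  0.0015] z [ 0.0169  0.037  -0.9992] j [-0.202 -0.134 -0.363  1.333  0.04   0.266] F [-0.51 -0.18  2.3 ] M [-0.38   0.27  -0.158] op 0.0311 g 70.0
avg F [-0.92 -1.47  0.96] M [-0.597  0.333 -0.04 ] z 0.07025
```

Emit:
arm_command(
  increments=[
    [0,0,-0.006,0,0,0],
    [0,0.001,-0.014,0,0,0],
    [0,0.001,-0.023,0,0,0],
    [0,0.001,-0.033,0,0,0],
    [0,0.002,-0.044,0,0,0],
    [0,0.002,-0.056,0,0,0],
    [0,0.003,-0.068,0,0,0],
    [0,0.003,-0.08,0,0,0],
  ],
)

```text
time_s: 24.0
eef_pos: [0.5244, 0.0395, 0.0786]
eef_rot: [0.004, 0.233, 0.972, 0.02]
wrist_force: [-0.1, -1.8, -12.3]
opening: 0.0312
grasp_force: 70.3
```

```bash
python3 a.py
```

```text
t 24.0 pos [0.5244 0.0395 0.0786] x [-0.8914  0.4532  0.0013] z [ 0.0178  0.0378 -0.9991] j [-0.201 -0.138 -0.352  1.348  0.041  0.269] F [ -0.12  -1.81 -12.35] M [-0.34   0.272 -0.026] op 0.0312 g 70.3
avg F [-1.18 -0.69 -9.04] M [-0.38   0.491  0.007] z 0.07927
```

Emit:
arm_command(
  increments=[
    [0,0.001,-0.012,0,0,0],
    [0,0.001,-0.026,0,0,0],
    [0,0.002,-0.04,0,0,0],
    [0,0.002,-0.055,0,0,0],
    [0,0.003,-0.07,0,0,0],
    [0,0.003,-0.085,0,0,0],
    [0,0.004,-0.1,0,0,0],
    [0,0.005,-0.115,0,0,0],
  ],
)

```text
time_s: 24.82
eef_pos: [0.5247, 0.0393, 0.0905]
eef_rot: [0.005, 0.233, 0.972, 0.02]
wrist_force: [-0.3, -0.5, -12.2]
opening: 0.0308
grasp_force: 70.4
```

Emit:
arm_command(
  increments=[
    [0,0.001,-0.015,0,0,0],
    [0,0.001,-0.035,0,0,0],
    [0,0.002,-0.06,0,0,0],
    [0,0.004,-0.09,0,0,0],
    [0,0.005,-0.12,0,0,0],
    [0,0.006,-0.15,0,0,0],
    [0,0.008,-0.18,0,0,0],
    [0,0.009,-0.21,0,0,0],
  ],
)

```text
time_s: 25.48
eef_pos: [0.525, 0.0394, 0.1119]
eef_rot: [0.005, 0.233, 0.972, 0.021]
wrist_force: [-0.4, 0.6, -6.3]
opening: 0.0307
grasp_force: 71.2
```

```bash
python3 a.py
```

```text
t 25.48 pos [0.525  0.0394 0.1119] x [-8.914e-01  4.532e-01 -1.000e-04] z [ 0.0193  0.0377 -0.9991] j [-0.201 -0.149 -0.3    1.408  0.041  0.269] F [-0.37  0.57 -6.33] M [-0.062  0.003 -0.027] op 0.0307 g 71.2
avg F [ 0.52 -0.48 -5.13] M [-0.078  0.04   0.02 ] z 0.1122
```

Emit:
arm_command(
  increments=[
    [0,0.001,-0.03,0,0,0],
    [0,0.003,-0.07,0,0,0],
    [0,0.005,-0.12,0,0,0],
    [0,0.007,-0.17,0,0,0],
    [0,0.009,-0.21,0,0,0],
    [0,0.01,-0.24,0,0,0],
    [0,0.01,-0.25,0,0,0],
  ],
)

```text
time_s: 26.22
eef_pos: [0.5251, 0.0392, 0.1372]
eef_rot: [0.005, 0.233, 0.972, 0.02]
wrist_force: [0.2, 0.3, -5.1]
opening: 0.0306
grasp_force: 71.0
```

Emit:
arm_command(
  increments=[
    [0.01,0.02,0,0,0,0],
    [0.04,0.07,0,0,0,0],
    [0.08,0.15,0,0,0,0],
    [0.13,0.25,0,0,0,0],
    [0.19,0.36,0.01,0,0,0],
    [0.25,0.48,0.02,0,0,0],
    [0.32,0.6,0.025,0,0,0],
    [0.39,0.72,0.03,0,0,0],
  ],
)

```text
time_s: 26.88
eef_pos: [0.5223, 0.1231, 0.1362]
eef_rot: [0.004, 0.233, 0.972, 0.021]
wrist_force: [-0.3, 0.2, -5.2]
opening: 0.0308
grasp_force: 71.0
```

Emit:
arm_command(
  increments=[
    [0.06,0.12,0.005,0,0,0],
    [0.13,0.24,0.01,0,0,0],
    [0.19,0.36,0.015,0,0,0],
    [0.26,0.48,0.02,0,0,0],
    [0.32,0.6,0.025,0,0,0],
    [0.39,0.72,0.03,0,0,0],
  ],
)

```text
time_s: 27.38
eef_pos: [0.52, 0.2051, 0.1362]
eef_rot: [0.004, 0.233, 0.972, 0.02]
wrist_force: [0.9, 0.7, -5.7]
opening: 0.031
grasp_force: 71.0
```

Emit:
arm_command(
  increments=[
    [0.06,0.12,0.005,0,0,0],
    [0.13,0.24,0.01,0,0,0],
    [0.19,0.36,0.015,0,0,0],
    [0.25,0.47,0.02,0,0,0],
    [0.3,0.57,0.025,0,0,0],
    [0.34,0.64,0.03,0,0,0],
    [0.36,0.69,0.03,0,0,0],
    [0.37,0.7,0.03,0,0,0],
  ],
)

```text
time_s: 28.05
eef_pos: [0.5193, 0.2832, 0.1363]
eef_rot: [0.005, 0.233, 0.972, 0.02]
wrist_force: [-0.6, -0.3, -5.4]
opening: 0.0314
grasp_force: 71.0
```

```bash
python3 a.py; python3 - <<'E'
from h import *
P={n:optics.grab_frame(n) for n in ("side","top","wrist")}
s=sensors.get_state();p=s["eef_pos"]
off={"key_grip":.0455,"key_collar":-.0225,"plug_top":-.0225,"plug_foot":-.0625}
for q in ("tile_top",*off):
  for n in P: 
    z=.005 if q=="tile_top" else p[2]+off[q]
    print(q,n,[(a,atz(*ray(P[n],n,*a[1:]),z).round(4)) for a in px(P[n],n,q,2)])
for n in P: save(P[n],"e_"+n+".png")
E
```

```text
t 28.05 pos [0.5193 0.2832 0.1363] x [-8.917e-01  4.527e-01  6.000e-04] z [ 0.0184  0.0377 -0.9991] j [ 0.26   0.028 -0.087  1.429  0.032  0.73 ] F [-0.59 -0.27 -5.44] M [-0.07   0.029  0.043] op 0.0314 g 71.0
avg F [-0.56 -0.27 -5.43] M [-0.04   0.048 -0.025] z 0.1363
tile_top side [((0.82, 197.2, 169.0), array([0.5228, 0.2772, 0.005 ]))]
tile_top top [((0.85, 172.2, 251.0), array([0.518 , 0.2774, 0.005 ])), ((0.62, 157.0, 248.3), array([0.5234, 0.3096, 0.005 ]))]
tile_top wrist []
key_grip side [((0.97, 375.4, 305.9), array([ 0.5655, -0.3006,  0.1819])), ((0.71, 183.5, 100.5), array([0.5182, 0.2826, 0.1819]))]
key_grip top [((0.98, 423.4, 298.1), array([ 0.4405, -0.2067,  0.1819])), ((0.74, 441.1, 200.5), array([ 0.6105, -0.2397,  0.1819]))]
key_grip wrist [((0.78, 278.2, 279.0), array([0.5192, 0.2775, 0.1819]))]
key_collar side [((0.92, 188.7, 126.9), array([0.5218, 0.2898, 0.1139])), ((0.76, 367.2, 331.7), array([ 0.5707, -0.2971,  0.1139]))]
key_collar top [((0.89, 431.7, 204.6), array([ 0.6092, -0.2398,  0.1139])), ((0.56, 420.9, 295.4), array([ 0.4394, -0.2175,  0.1139]))]
key_collar wrist [((0.89, 18.5, 396.8), array([ 0.5669, -0.0981,  0.1139])), ((0.82, 280.3, 228.4), array([0.5186, 0.2817, 0.1139]))]
plug_top side [((0.58, 189.5, 128.1), array([0.5218, 0.2842, 0.1139]))]
plug_top top [((0.7, 158.5, 248.6), array([0.5228, 0.276 , 0.1139]))]
plug_top wrist []
plug_foot side [((0.83, 191.6, 139.0), array([0.5269, 0.302 , 0.0739]))]
plug_foot top [((0.62, 166.5, 248.4), array([0.5233, 0.2713, 0.0739])), ((0.54, 284.7, 248.6), array([0.5246, 0.0384, 0.0739]))]
plug_foot wrist []
```

Emit:
arm_command(
  increments=[
    [0,0,0.02,0,0,0],
    [0,-0.003,0.08,0,0,0],
    [0,-0.007,0.17,0,0,0],
    [0,-0.012,0.28,0,0,0],
    [0,-0.016,0.39,0,0,0],
    [0,-0.02,0.48,0,0,0],
    [0,-0.023,0.55,0,0,0],
    [0,-0.025,0.59,0,0,0],
  ],
)

```text
time_s: 29.77
eef_pos: [0.5184, 0.2821, 0.0755]
eef_rot: [0.004, 0.233, 0.972, 0.02]
wrist_force: [-1.2, -0.2, -4.8]
opening: 0.0309
grasp_force: 71.1
```

Emit:
arm_command(
  increments=[
    [0,0,0.01,0,0,0],
    [0,-0.001,0.02,0,0,0],
    [0,-0.001,0.03,0,0,0],
    [0,-0.002,0.04,0,0,0],
    [0,-0.002,0.05,0,0,0],
    [0,-0.002,0.055,0,0,0],
    [0,-0.002,0.055,0,0,0],
  ],
)

```text
time_s: 30.35
eef_pos: [0.5193, 0.2824, 0.0718]
eef_rot: [0.005, 0.233, 0.972, 0.02]
wrist_force: [0.0, 0.1, -5.8]
opening: 0.0312
grasp_force: 71.1
```

```bash
python3 a.py
```

```text
t 30.35 pos [0.5193 0.2824 0.0718] x [-8.914e-01  4.532e-01  5.000e-04] z [ 0.0186  0.0376 -0.9991] j [ 0.258  0.044 -0.188  1.312  0.032  0.729] F [ 0.01  0.12 -5.75] M [-0.128  0.098 -0.049] op 0.0312 g 71.1
avg F [-0.05  0.18 -5.73] M [-0.042  0.031  0.02 ] z 0.0719
```

Emit:
arm_command(
  increments=[
    [0,0,0.004,0,0,0],
    [0,0,0.008,0,0,0],
    [0,0,0.012,0,0,0],
    [0,0,0.016,0,0,0],
    [0,-0.001,0.02,0,0,0],
    [0,-0.001,0.024,0,0,0],
    [0,-0.001,0.028,0,0,0],
    [0,-0.001,0.032,0,0,0],
  ],
)

```text
time_s: 31.17
eef_pos: [0.5193, 0.2824, 0.0686]
eef_rot: [0.005, 0.233, 0.972, 0.02]
wrist_force: [0.3, 0.9, -5.5]
opening: 0.031
grasp_force: 71.0
```

```bash
python3 a.py
```

```text
t 31.17 pos [0.5193 0.2824 0.0686] x [-8.914e-01  4.532e-01  5.000e-04] z [ 0.0185  0.0376 -0.9991] j [ 0.258  0.045 -0.192  1.306  0.032  0.729] F [ 0.27  0.86 -5.51] M [-0.105  0.005 -0.012] op 0.031 g 71.0
avg F [ 0.2   0.25 -5.81] M [-0.088  0.05   0.006] z 0.06851
```

Emit:
arm_command(
  increments=[
    [0,0,0.003,0,0,0],
    [0,0,0.006,0,0,0],
    [0,0,0.009,0,0,0],
    [0,0,0.012,0,0,0],
    [0,0,0.014,0,0,0],
    [0,0,0.014,0,0,0],
  ],
)

```text
time_s: 31.82
eef_pos: [0.5195, 0.2824, 0.0675]
eef_rot: [0.005, 0.233, 0.972, 0.02]
wrist_force: [0.2, 0.2, -3.0]
opening: 0.0311
grasp_force: 71.4
```

```bash
python3 a.py
```

```text
t 31.82 pos [0.5195 0.2824 0.0675] x [-8.914e-01  4.532e-01  1.000e-04] z [ 0.019   0.0376 -0.9991] j [ 0.258  0.046 -0.193  1.304  0.032  0.729] F [ 0.25  0.18 -2.99] M [-0.22   0.089  0.035] op 0.0311 g 71.4
avg F [ 0.05 -0.2  -2.99] M [-0.171  0.137 -0.028] z 0.06747
```

Emit:
arm_command(
  increments=[
    [0,0,0.002,0,0,0],
    [0,0,0.004,0,0,0],
    [0,0,0.006,0,0,0],
    [0,0,0.008,0,0,0],
    [0,0,0.008,0,0,0],
  ],
)

```text
time_s: 32.38
eef_pos: [0.5198, 0.2827, 0.0673]
eef_rot: [0.005, 0.233, 0.972, 0.021]
wrist_force: [-2.4, -0.5, 4.5]
opening: 0.031
grasp_force: 72.6
```

```bash
python3 a.py
```

```text
t 32.38 pos [0.5198 0.2827 0.0673] x [-8.914e-01  4.532e-01 -4.000e-04] z [ 0.0197  0.038  -0.9991] j [ 0.258  0.046 -0.194  1.303  0.032  0.729] F [-2.43 -0.54  4.5 ] M [-0.269  0.468  0.038] op 0.031 g 72.6
avg F [-1.54 -0.3   5.03] M [-0.242  0.479 -0.022] z 0.06729
```

Emit:
arm_command(
  increments=[
    [0,0,-0.003,0,0,0],
    [0,0,-0.005,0,0,0],
    [0,0,-0.005,0,0,0],
  ],
  newtons=20,
)

```text
time_s: 32.78
eef_pos: [0.5197, 0.2826, 0.0673]
eef_rot: [0.005, 0.233, 0.972, 0.021]
wrist_force: [-1.7, 1.4, 5.3]
opening: 0.0315
grasp_force: 72.4
```

Emit:
arm_command(
  increments=[
    [0,0,0,0,0,0],
    [0,0,0,0,0,0],
    [0,0,0,0,0,0],
    [0,0,0,0,0,0],
  ],
  gripper=38,
)

```text
time_s: 33.12
eef_pos: [0.5192, 0.2824, 0.0666]
eef_rot: [0.004, 0.233, 0.972, 0.02]
wrist_force: [-0.4, -0.1, 0.7]
opening: 0.0382
grasp_force: 0.0
```

Emit:
arm_command(
  increments=[
    [0,0,0,0,0,0],
    [0,0,0,0,0,0],
    [0,0,0,0,0,0],
    [0,0,0,0,0,0],
    [0,0,0,0,0,0],
  ],
  gripper=70,
)

```text
time_s: 33.53
eef_pos: [0.5193, 0.2825, 0.0669]
eef_rot: [0.005, 0.233, 0.972, 0.02]
wrist_force: [-0.2, -0.0, -1.3]
opening: 0.0698
grasp_force: 0.0
```

```bash
python3 a.py
```

```text
t 33.53 pos [0.5193 0.2825 0.0669] x [-8.914e-01  4.532e-01  5.000e-04] z [ 0.0185  0.0376 -0.9991] j [ 0.258  0.046 -0.194  1.303  0.032  0.729] F [-0.23 -0.03 -1.29] M [-0.052 -0.011  0.041] op 0.0698 g 0.0
avg F [-0.07  0.16 -0.34] M [-0.032  0.014  0.046] z 0.06693
```

Released. Next I'll go straight up and check with the networks.

Emit:
arm_command(
  increments=[
    [0,0,-0.03,0,0,0],
    [0,0.003,-0.08,0,0,0],
    [0,0.006,-0.15,0,0,0],
    [0,0.011,-0.27,0,0,0],
    [0,0.017,-0.41,0,0,0],
    [0,0.023,-0.55,0,0,0],
    [0,0.029,-0.69,0,0,0],
    [0,0.034,-0.82,0,0,0],
  ],
  gripper=80,
)

```text
time_s: 34.35
eef_pos: [0.5197, 0.2825, 0.1513]
eef_rot: [0.005, 0.233, 0.972, 0.021]
wrist_force: [1.0, 0.3, 0.3]
opening: 0.0799
grasp_force: 0.0
```

Emit:
arm_command(
  increments=[
    [0,0.006,-0.15,0,0,0],
    [0,0.012,-0.3,0,0,0],
    [0,0.018,-0.42,0,0,0],
    [0,0.02,-0.5,0,0,0],
    [0,0.02,-0.5,0,0,0],
    [0,0.02,-0.5,0,0,0],
  ],
)

```text
time_s: 34.85
eef_pos: [0.5195, 0.2823, 0.1992]
eef_rot: [0.005, 0.233, 0.972, 0.021]
wrist_force: [-0.2, 0.8, -0.2]
opening: 0.0803
grasp_force: 0.0
```

```bash
python3 a.py; python3 - <<'E'
from h import *
P={n:optics.grab_frame(n) for n in ("side","top","wrist")}
off={"key_grip":.113,"key_collar":.045,"plug_top":.045,"plug_foot":.005,"tile_top":.005}
for q in off:
  for n in P:
    z=off[q]
    r_=[(a,atz(*ray(P[n],n,*a[1:]),z).round(3)) for a in px(P[n],n,q,4)]
    print(q,n,[(a[0],a[1],x) for a,x in r_ if x[1]>.2])
for q in ("block_center","swatch_center","pot_center"): print(q,px(P["top"],"top",q,1))
E
```

```text
t 34.85 pos [0.5195 0.2823 0.1992] x [-8.914e-01  4.533e-01  1.000e-04] z [ 0.019   0.0377 -0.9991] j [0.258 0.031 0.031 1.543 0.032 0.729] F [-0.19  0.75 -0.18] M [-0.055  0.022 -0.014] op 0.0803 g 0.0
avg F [-0.    0.17  0.04] M [-0.037  0.04  -0.012] z 0.19813
key_grip side [(0.82, 189.4, array([0.522, 0.286, 0.113]))]
key_grip top [(0.89, 157.8, array([0.521, 0.277, 0.113]))]
key_grip wrist [(0.67, 276.6, array([0.519, 0.28 , 0.113]))]
key_collar side [(0.72, 190.6, array([0.515, 0.286, 0.045]))]
key_collar top [(0.82, 166.4, array([0.518, 0.279, 0.045]))]
key_collar wrist [(0.66, 274.3, array([0.517, 0.281, 0.045]))]
plug_top side [(0.88, 193.0, array([0.517, 0.273, 0.045]))]
plug_top top [(0.85, 169.4, array([0.521, 0.273, 0.045]))]
plug_top wrist [(0.66, 275.0, array([0.518, 0.281, 0.045]))]
plug_foot side [(0.82, 195.4, array([0.52 , 0.282, 0.005]))]
plug_foot top []
plug_foot wrist []
tile_top side [(0.66, 195.7, array([0.521, 0.281, 0.005]))]
tile_top top [(0.7, 170.7, array([0.513, 0.28 , 0.005]))]
tile_top wrist []
block_center [(0.72, 190.0, 149.2)]
swatch_center [(0.96, 417.3, 145.8)]
pot_center [(0.87, 289.4, 127.4)]
```

The plug and key stand upright at about (0.519, 0.280) on the tile. The bystanders haven't moved and the robot is clear, so I'll hand in.

```bash
python3 -c "
from h import *
print(order.sign_off())"
```

```text
the job is handed in; nothing more can be done
None
```

The job is handed in: the key was screwed into the plug until it nipped up (about 0.1 N m), the twist was eased off, and the plug was drawn straight up and left standing upright with the key still in it, within a few millimetres of the cork tile's centre, at about 35 s of the 72 s allowed.

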